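# Slide the cup aside and draw the folding rule out of its half-covered box

## Task

The cup stands in the way of the folding rule lying in the bamboo box: slide it along the desk, without lifting it, onto the middle of the empty round coaster mark beside it and let go of it. Then tilt the rule, bring its free end up over the low end wall while its other end is still under the half-cover, draw it out slantwise and finish while holding it still in the air with the gripper, with its whole length at least 5 cm above the top of the box and touching nothing else. Leave everything else on the desk where it is.

Things in the scene. Friction and masses are not known exactly. Their poses are not given: they have to be found in the camera images.
- box: Bamboo box fixed to the desk (sizes in mm), 136 wide (its x), 266 long (its y). Origin: centre of its underside, z up; its +y end is open above. Walls 8, floor 6 (inner floor z = 6); inside x -60 to 60, y -125 to 125. At its -y end a fixed cover spans the full width, y -133 to -20. From y -20 to 125 it is open above, an opening 145 long, shorter than the rule; walls there are 46 high.
- cover_edge (a point): Middle of the cover's free edge, at its underside (box y = -20, z = 60 mm). The cover is 6 thick, its top at z = 66, the highest of the box; side walls close it below.
- end_wall (a point): Middle of the top of the box's low +y end wall (box y = 129, z = 46 mm), which is 8 thick.
- rule: Folded wooden folding rule, a rigid bar of light wood with steel hinge bands (mm): 34 wide (its x), 235 long (its y), 16 high, about 130 g, balanced at its middle. Origin: centre of its underside. It lies flat on the box's inner floor, y along the box's +y within about 0.05 rad; its -y half is mostly beneath the cover.
- rule_head (a point): Middle of the rule's end face at the box's open end (rule y = +117.5, z = 8 mm).
- rule_tail (a point): Middle of the rule's other end face, under the cover (rule y = -117.5, z = 8 mm).
- cup: Empty round white ceramic cup without handle (mm): 85 high, outer diameter 60 at the foot and 64 at the rim, wall 4, about 220 g. Origin: centre of its underside. It starts upright on mark_home, beyond the box's low end wall.
- mark_home: Round coaster mark on the desk, cork edge round a grey felt disc, diameter 86 mm, under 1 mm thick: flush, nothing catches on it. Origin: its centre. It lies in line with the box, 190 mm from the box's origin along the box's +y. The cup starts on it.
- mark_free: The same kind of mark, empty; where the cup has to go. Origin: its centre. 90 mm from mark_home across the box's length, either on the box's +x or its -x side.
- eraser: Eraser 18 x 43 x 12 mm, loose, lies about 90 mm from mark_home on the side away from mark_free. Origin: centre of its underside. To be left alone.
- notes: Block of paper notes 76 x 76 x 25 mm, loose. Origin: centre of its underside. To be left alone.
- turntable: Round bamboo turntable organiser, diameter 210 mm, rim 48 mm high, its tray turns freely. Origin: centre of its underside. The vase, pencil, highlighter and sharpener are in it. To be left alone.
- vase: Small blue glass vase, 90 mm high, diameter 52 mm, in the turntable (foot 26 mm above the desk). Origin: centre of its foot. To be left alone.
- pencil: Steel mechanical pencil, 140 mm long (its y), 9 mm thick, lying in the turntable. Origin: centre of its underside. To be left alone.
- highlighter: Flat white highlighter, 26 x 100 x 15 mm, lying in the turntable. Origin: centre of its underside. To be left alone.
- sharpener: Small red sharpener 16 x 25 x 12 mm in the turntable. Origin: centre of its underside. To be left alone.

How it is judged:
By the outcome, as a careful person would: the job done as asked, in the order asked, and still so for the second after the job is handed in, while the arm keeps its last pose, push and grip.
It also fails if it takes over 46 s, if anything falls off the work surface, if the arm or the gripper's body presses on something with over 40 N, if the wrist force passes 120 N, or if a joint passes its speed limit or range.

## Robot

A 6-joint arm with a two-finger parallel gripper is mounted at the origin on the work surface. World frame = base frame: x ahead of the robot, y to its left, z up, the work surface at z = 0. Lengths are in m, angles in rad, forces in N, time in s.
With the tool pointing down it reaches from about 0.35 to 0.95 m from the base axis. Payload 17.4 kg.
Tool frame: the origin (TCP) lies at the very end of the fingers, on their centre line; the grasp point (between the pads) lies 19 mm behind it (r.grip_point_offset is the distance from the TCP to the grasp point, in m); z points along the fingers, y is the line along which they close (so a half turn about z gives the same grasp; the last joint's range is limited). The gripper opens to 93 mm and grips with 3 to 60 N. Pads are 15 mm wide; open, the fingers measure 128 mm over their backs; the gripper's body (75 mm by 188 mm) begins 65 mm behind the grasp point.
Start: joints at [-0.038, 0.116, 1.442, -0, 1.584, -0.038], TCP at [0.675, -0, 0.219] pointing down, gripper open.
Joint ranges: [-2.83, 2.83], [-0.83, 2.19], [0.07, 2.5], [-1.14, 4.28], [0.01, 3], [-2.97, 2.97]. Speed limits (rad/s): [1.89, 1.89, 2.22, 3.14, 3.14, 3.14].

## Interface

Orientations are given as a unit quaternion [w, x, y, z].
In Python, from bench import r, read_camera, spot_in gives the robot as it stands. The module is installed in compiled form; this text tells all that it offers. Calls block until the motion is done:
- r.move_pose(position, orientation): joint-space move of the TCP to a pose.
- r.line_to(position, rot=None, velocity=0.15, contact_N=None): straight line of the TCP; rot=None keeps the orientation; velocity is the mean speed in m/s. With contact_N (N) it stops when the force on the tool has changed by that much, and returns True; else False.
- r.goto_joints(angles): joint-space move.
- r.open_gripper() and r.close(newtons=None): open the fingers fully, or close them until they stop; newtons is the grip in N (None keeps the last).
- r.dwell(seconds).
- r.ik(position, orientation): joint angles nearest the present ones, or None.
- read_camera(name): name is "scene" or "side" or "wrist"; returns a dict with "color" (420x560x3 uint8, red, green, blue), "fx", "fy", "cx", "cy" (pixels), "R" (3x3) and "t" (3): a world point X has camera coordinates R X + t. Camera axes: x right, y down, z forward; pixel columns grow to the right and rows downward; lengths in m; the calibration is good to about 2 mm. A picture is of the moment at which its call begins. There is no depth.
A pose or a line that the arm cannot do raises r.PlanningError and nothing moves.
- r.close_job(): hands the job in; it is judged then, once.
Trained networks look in a picture, given as the dict that the camera call returned (one of the last four; its "shot" number tells which), for a name from the list of things; names that differ only in an ending like _2 or _b are one class to them, and where a whole thing is asked for, a point or a joint stands for the part that bears it (a point fixed in the world has none). Each returns a list of dicts, best first, with "p" (0 to 1); they miss things now and then, are a little off and sometimes report something else, mostly with a low value. They report only what shows in the picture. A call takes as long as a camera call.
- spot_in(query, picture): "xy" ([column, row] in pixels, amid what is visible of it).
Readings, each from a call of its own:
- r.get_time(): time.
- r.get_joint_positions(): joint angles.
- r.get_qvel(): joint speeds.
- r.get_joint_torque(): joint torques, N m.
- r.get_position(): TCP position.
- r.get_ee_rot(): TCP orientation.
- r.get_wrist_force(): force on the tool from outside, world axes, zero at the start.
- r.get_ft_torque(): the same for the moment, N m.
- r.get_width(): finger opening in m.
- r.get_grasp_force(): force on a finger pad.
Only numpy, scipy, OpenCV 4.12 (cv2) and the standard library are available. Lean on these libraries where they do the work, as an engineer would, in place of code of your own. Each camera call takes 0.05 s, during which the arm holds its last target. There are 200 camera calls.

## Working session

There is one attempt and no reset: what is moved stays moved. The work goes in short steps, each a Python script; the robot and the scene stay as the last script left them, time stands still between calls to the robot, and variables do not carry over. Pictures are saved under pics/ and viewed, at most 10 in all, crops included, and the job is handed in when it is done.

```bash
mkdir -p pics; cat > h.py <<'E'
import numpy as np, cv2
from bench import r, read_camera, spot_in
def save(pic,name): cv2.imwrite('pics/'+name,cv2.cvtColor(pic['color'],cv2.COLOR_RGB2BGR))
def ray(pic,uv):
    R=np.array(pic['R']);t=np.array(pic['t'])
    d=R.T@np.array([(uv[0]-pic['cx'])/pic['fx'],(uv[1]-pic['cy'])/pic['fy'],1.])
    return -R.T@t,d/np.linalg.norm(d)
def onz(pic,uv,z):
    o,d=ray(pic,uv);return o+d*(z-o[2])/d[2]
def tri(obs):
    A=np.zeros((3,3));b=np.zeros(3);rs=[ray(*o) for o in obs]
    for o,d in rs:
        P=np.eye(3)-np.outer(d,d);A+=P;b+=P@o
    X=np.linalg.solve(A,b)
    return X,[1e3*np.linalg.norm((np.eye(3)-np.outer(d,d))@(X-o)) for o,d in rs]
def proj(pic,X):
    c=np.array(pic['R'])@np.array(X)+np.array(pic['t']);return np.array([pic['fx']*c[0]/c[2]+pic['cx'],pic['fy']*c[1]/c[2]+pic['cy']])
E
python3 - <<'E'
from h import *
np.set_printoptions(precision=4,suppress=True)
P={n:read_camera(n) for n in('scene','side','wrist')}
for n,p in P.items():
    save(p,n+'0.png');print(n,ray(p,(p['cx'],p['cy'])),p['fx'])
for q in 'cover_edge end_wall rule_head rule cup mark_home mark_free eraser notes turntable vase box'.split():
    o=[]
    for n,p in P.items():
        s=spot_in(q,p)
        print(q,n,[(np.round(a['xy'],1).tolist(),round(a['p'],2)) for a in s[:2]], onz(p,s[0]['xy'],0) if s else '')
        if s and s[0]['p']>.4:o.append((p,s[0]['xy']))
    if len(o)>1:print('   tri',*tri(o))
print(r.get_time())
E
```

```text
scene (array([ 1.5743, -0.1339,  0.7723]), array([-0.8404, -0.0083, -0.5419])) 523.995584072767
side (array([ 0.4117, -1.0987,  0.7826]), array([ 0.0629,  0.7976, -0.6   ])) 535.2124489550696
wrist (array([0.6748, 0.0698, 0.3835]), array([-0.0012, -0.2546, -0.967 ])) 348.6627528607312
cover_edge scene [([307.5, 246.4], 0.87)] [ 0.5264 -0.097   0.    ]
cover_edge side [([313.8, 211.4], 0.96)] [ 0.5718 -0.0638  0.    ]
cover_edge wrist [([205.6, 217.7], 0.72)] [ 0.5897 -0.0451  0.    ]
   tri [ 0.5739 -0.0727  0.0113] [np.float64(31.949248384768715), np.float64(5.314538836643654), np.float64(33.73379490814338)]
end_wall scene [([306.7, 245.3], 0.58)] [ 0.5217 -0.0989  0.    ]
end_wall side [([311.4, 209.5], 0.79), ([235.2, 289.3], 0.47)] [ 0.5667 -0.0559  0.    ]
end_wall wrist [([201.1, 220.8], 0.95)] [ 0.5843 -0.0488  0.    ]
   tri [ 0.5694 -0.074   0.0146] [np.float64(30.83132141356927), np.float64(5.457537337290354), np.float64(32.60292868008635)]
rule_head scene [([336.8, 252.2], 0.95)] [ 0.5512 -0.0263  0.    ]
rule_head side [([315.2, 191.4], 0.55)] [0.5846 0.0212 0.    ]
rule_
[... 1943 characters left out ...]
6   0.    ]
turntable wrist [] 
   tri [ 0.5893 -0.4058  0.0248] [np.float64(2.4795995338708083), np.float64(2.4795995338708274)]
vase scene [([185.6, 224.8], 0.91)] [ 0.4253 -0.4165  0.    ]
vase side [([310.9, 286.2], 0.83)] [ 0.5381 -0.3184 -0.    ]
vase wrist [] 
   tri [ 0.5274 -0.3902  0.0701] [np.float64(1.5884931271742575), np.float64(1.588493127174426)]
box scene [([307.3, 243.1], 0.63), ([337.9, 253.6], 0.5)] [ 0.5125 -0.0971  0.    ]
box side [([315.7, 214.3], 0.78)] [ 0.5751 -0.0756  0.    ]
box wrist [([202.4, 220.9], 0.85)] [ 0.5858 -0.0489  0.    ]
   tri [ 0.5726 -0.0767  0.0132] [np.float64(33.05582852962478), np.float64(9.94130549961872), np.float64(33.42214799127141)]
1.95
```

```bash
python3 - <<'E'
import cv2,numpy as np
a=[cv2.imread(f'pics/{n}0.png') for n in('scene','side')]
c1=cv2.resize(a[0][200:320,230:460],(800,417),interpolation=cv2.INTER_CUBIC)
cv2.imwrite('pics/sc.png',c1)
E
```

```text
(no output)
```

View pics/wrist0.png

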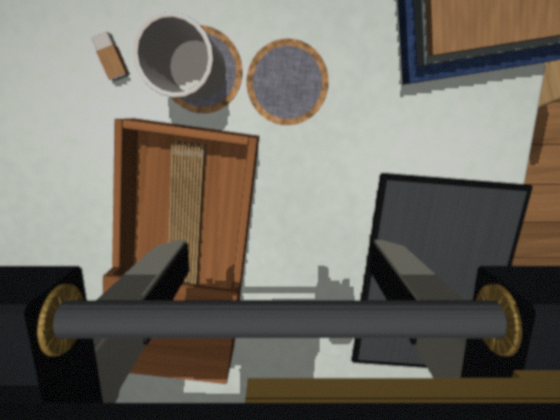

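View pics/sc.png

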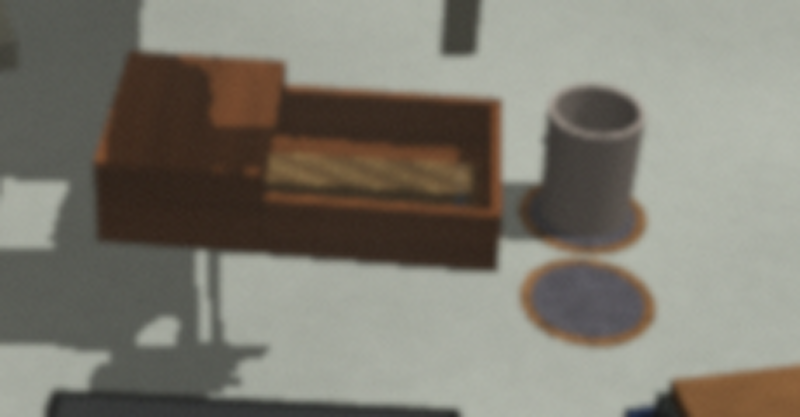

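The wrist picture shows the box, its outer top corners at about (115,120) and (257,136). The rule runs along columns 172–205 from row 143, the cup rim is at (174,55) and the free mark at (287,82). The scene crop agrees. The free mark is on the box's +x side. I'll fit the box and rule poses from these corners and look closely at the fingertips, because 128 mm over the backs is more than the 120 mm inside the box.

```bash
cat > fit.py <<'E'
from h import *
from scipy.optimize import least_squares
np.set_printoptions(precision=4,suppress=True)
P={n:read_camera(n) for n in('scene','wrist','side')}
c=lambda x,y:(230+x/3.478,200+y/3.475)
pts=[('wrist',(115,120),(-68,133,46)),('wrist',(257,136),(68,133,46)),('wrist',(227,381),(68,-133,66)),
('scene',c(98,160),(68,-133,66)),('scene',c(98,238),(68,-133,0)),('scene',c(498,207),(68,133,46)),('scene',c(496,268),(68,133,0)),
('scene',c(500,98),(-68,133,46)),('scene',c(132,53),(-68,-133,66)),('scene',c(285,63),(-68,-20,66)),
('scene',c(588,302),(90,190,0)),('wrist',(287.5,82),(90,190,0))]
def W(p,X):
    s,k=np.sin(p[2]),np.cos(p[2]);x,y,z=np.array(X)/1e3
    return np.array([p[0]+k*x-s*y,p[1]+s*x+k*y,z])
f=lambda p:np.concatenate([proj(P[n],W(p,X))-uv for n,uv,X in pts])
s=least_squares(f,[.57,-.08,-.1],loss='soft_l1')
print('box',s.x);print(f(s.x).reshape(-1,2).round(1).tolist())
b=s.x
for n,uv in[('wrist',(171.5,143)),('wrist',(205,143)),('wrist',(197,284)),('scene',c(471,163)),('scene',c(471,193))]:
    X=onz(P[n],uv,.022 if uv!=c(471,193) else .006);k,q=np.cos(b[2]),np.sin(b[2]);d=X[:2]-b[:2]
    print(n,'rule in box',1e3*np.array([k*d[0]+q*d[1],-q*d[0]+k*d[1]]))
for X in[(0,190,0),(90,190,0)]:print(W(b,X))
for n,rim in[('wrist',(174,55.5)),('scene',c(596,111))]:print('cup',n,onz(P[n],rim,.085))
print('cup tri',tri([(P['wrist'],(174,55.5)),(P['scene'],c(596,111))]))
for d in(-.064,-.0465,.0465,.064):print(d,[proj(P['wrist'],(.675+d,w,.219)).round() for w in(-.0075,.0075)])
a=cv2.cvtColor(P['wrist']['color'],cv2.COLOR_RGB2BGR)[220:370,80:290];cv2.imwrite('pics/f.png',cv2.resize(a,None,fx=3.5,fy=3.5,interpolation=cv2.INTER_CUBIC))
E
python3 fit.py
```

```text
box [ 0.5682 -0.074  -0.1352]
[[-1.7, -2.6], [-0.0, 1.1], [0.1, 3.2], [-1.3, 1.3], [-0.1, 1.6], [1.6, 3.5], [0.6, 1.9], [1.0, 0.5], [-0.9, -0.4], [0.5, -0.3], [0.1, 0.5], [-0.4, 0.1]]
wrist rule in box [-19.4565 113.6694]
wrist rule in box [ 14.5872 118.2792]
wrist rule in box [ 18.3103 -41.5556]
scene rule in box [-23.2149 112.655 ]
scene rule in box [-10.1994 113.9033]
[0.5938 0.1143 0.    ]
[0.683  0.1021 0.    ]
cup wrist [0.5909 0.115  0.085 ]
cup scene [0.5893 0.115  0.085 ]
cup tri (array([0.5913, 0.1147, 0.0863]), [np.float64(0.14118809087372258), np.float64(0.14118809087372947)])
-0.064 [array([155., 270.]), array([153., 242.])]
-0.0465 [array([189., 270.]), array([187., 242.])]
0.0465 [array([370., 269.]), array([372., 242.])]
0.064 [array([404., 269.]), array([407., 242.])]
```

View pics/f.png

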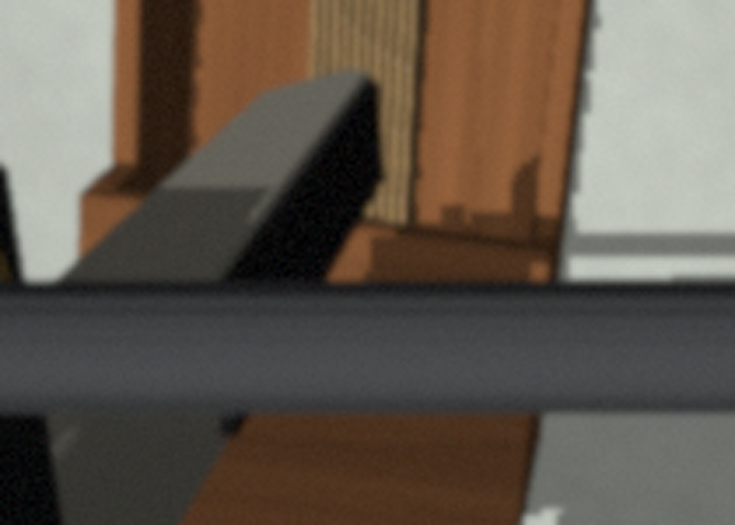

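The finger crop shows the tips really are about 125 mm across at the opening: inner edge at column 186, back at about column 156. So fully open fingers won't go into the 120 mm box squarely. I'll insert them yawed about 38°, close lightly, then turn back so they square up on the rule. The cup comes first.

```bash
cat >> h.py <<'E'
from scipy.spatial.transform import Rotation as Rn
BOX=np.array([.5682,-.074]);BY=-.1352
def bw(x,y,z):  # box mm -> world m
    k,s=np.cos(BY),np.sin(BY);return np.array([BOX[0]+(k*x-s*y)/1e3,BOX[1]+(s*x+k*y)/1e3,z/1e3])
def q(psi=0,tilt=0,sgn=1):  # psi: tool yaw rel. box; tilt: rotation about box x; degrees
    y=np.array([sgn,0,0.]);z=np.array([0,0,-1.])
    R=Rn.from_euler('z',BY)*Rn.from_euler('x',np.radians(tilt))*Rn.from_euler('z',np.radians(psi))*Rn.from_matrix(np.c_[np.cross(y,z),y,z])
    v=R.as_quat();return [v[3],v[0],v[1],v[2]]
def st(m=''):print(m,'t',round(r.get_time(),2),'p',np.round(r.get_position(),4),'w',round(r.get_width(),4),'F',np.round(r.get_wrist_force(),1))
E
cat > cup.py <<'E'
from h import *
w=r.get_ee_rot();print('start tool y',Rn.from_quat([w[1],w[2],w[3],w[0]]).as_matrix()[:,1])
for s in(1,-1):
    for psi in(0,38,-38):print(s,psi,r.ik(bw(0,31,9),q(psi,0,s)))
s=min((1,-1),key=lambda s:np.abs(np.array(r.ik([.5905,.115,.15],q(0,0,s)))[5]));print(s)
cup=np.array([.5905,.115]);tgt=np.array([.683,.102])
r.move_pose([*cup,.13],q(0,0,s));st('above')
r.line_to([*cup,.042],velocity=.12,contact_N=8);st('down')
r.close(12);st('grip')
p=read_camera('scene')
r.line_to([*tgt,r.get_position()[2]],velocity=.06);st('slid')
r.open_gripper();st('open')
r.line_to([*tgt,.14],velocity=.15);st('up')
r.move_pose(bw(0,60,200),q(0,0,s));st()
for n in('scene','wrist'):
    c=read_camera(n);save(c,n+'1.png')
    for k in('mark_free','cup','mark_home','rule_head'):
        o=spot_in(k,c);print(n,k,[(np.round(a['xy'],1).tolist(),round(a['p'],2)) for a in o[:2]])
    print(n,'expect cup rim',proj(c,[*tgt,.085]),'foot',proj(c,[*tgt,0]))
st()
a=cv2.imread('pics/scene1.png')[200:320,230:460];cv2.imwrite('pics/sc1.png',cv2.resize(a,(800,417),interpolation=cv2.INTER_CUBIC))
E
python3 cup.py
```

```text
start tool y [9.99999999e-01 1.48880226e-05 4.23219800e-05]
1 0 [-1.19914454e-01  3.66391659e-02  1.87780481e+00 -4.44089210e-16
  1.22714867e+00  1.52855463e-02]
1 38 [-1.19914454e-01  3.66391659e-02  1.87780481e+00 -4.44089210e-16
  1.22714867e+00 -6.47939569e-01]
1 -38 [-1.19914454e-01  3.66391659e-02  1.87780481e+00 -4.44089210e-16
  1.22714867e+00  6.78510662e-01]
-1 0 None
-1 38 [-1.19914454e-01  3.66391659e-02  1.87780481e+00 -4.44089210e-16
  1.22714867e+00  2.49365308e+00]
-1 -38 [-1.19914454e-01  3.66391659e-02  1.87780481e+00 -4.44089210e-16
  1.22714867e+00 -2.46308199e+00]
1
above t 2.81 p [0.5914 0.1147 0.1312] w 0.093 F [-0.7  0.6  0.2]
down t 3.69 p [0.591  0.115  0.0428] w 0.093 F [-0.1 -0.5  0.1]
grip t 4.29 p [0.5905 0.1151 0.0422] w 0.0625 F [-2.   0.4  3.8]
slid t 6.05 p [0.6836 0.1019 0.0422] w 0.0625 F [-3.5  0.4  5.3]
open t 6.75 p [0.683  0.102  0.0422] w 0.0929 F [0.3 0.2 0.5]
up t 7.55 p [0.6826 0.102  0.1389] w 0.093 F [ 0.2 -0.  -0.2]
 t 8.27 p [ 0.5766 -0.0141  0.1991] w 0.0931 F [-0.6  0.7 -0.6]
scene mark_free [([394.1, 291.9], 0.52)]
scene cup [([401.4, 271.9], 0.59)]
scene mark_home [([380.3, 259.6], 0.44), ([338.4, 253.6], 0.22)]
scene rule_head [([338.1, 251.1], 0.78), ([308.1, 245.9], 0.59)]
scene expect cup rim [403.14057336 257.02890956] foot [399.0655493  287.43213368]
wrist mark_free [([348.3, 74.2], 0.6)]
wrist cup [([390.9, 39.2], 0.75), ([276.3, 202.7], 0.38)]
wrist mark_home [([279.6, 50.4], 0.76)]
wrist rule_head [([276.1, 201.9], 0.63)]
wrist expect cup rim [402.45356464  30.44410208] foot [372.59374668  50.83757341]
 t 8.77 p [ 0.5764 -0.0143  0.1998] w 0.0933 F [-0.1 -0.2  0.4]
```

View images.

View pics/wrist1.png

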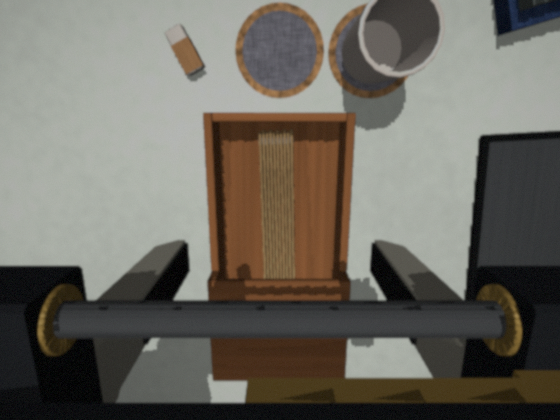

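View pics/sc1.png

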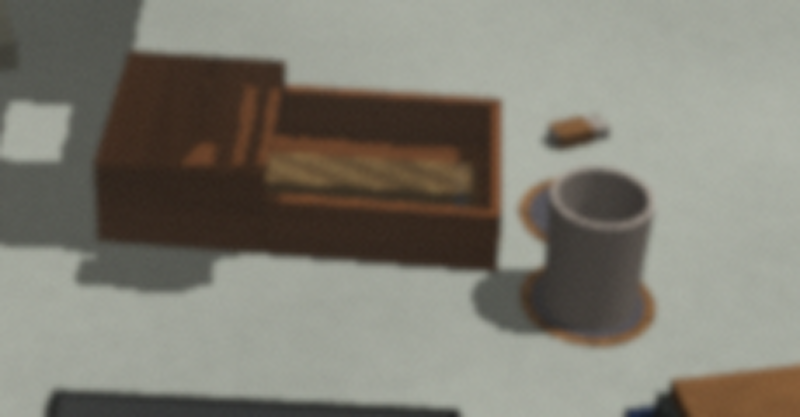

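The wrist picture shows the cup rim at about (401,33), where (402,30) was expected, and the mark centre at (372,51) as expected. The scene crop agrees, with the rim at (402.8,256.7). So the cup stands in the middle of the free mark. The box fit also holds: walls are symmetric about column 279, and the rule is 1–3 mm to the -x side. Next I'll do the yawed insertion and light grip.

```bash
cat > grip.py <<'E'
from h import *
X,Y=-1,34
r.move_pose(bw(X,Y,75),q(40));st('above')
hit=r.line_to(bw(X,Y,9),velocity=.06,contact_N=6);st('down hit %s'%hit)
if not hit:
    r.close(3);st('closed')
    for psi in(32,24,16,8,0):
        r.move_pose(bw(X,Y,9),q(psi));print(psi,end=' ');st()
    r.dwell(.3);st()
c=read_camera('wrist');save(c,'wrist2.png');c=read_camera('scene');save(c,'scene2.png')
a=cv2.imread('pics/scene2.png')[140:320,230:460];cv2.imwrite('pics/sc2.png',cv2.resize(a,(766,600),interpolation=cv2.INTER_CUBIC))
E
python3 grip.py
```

```text
above t 9.51 p [ 0.5722 -0.0402  0.0759] w 0.093 F [-0.4 -0.4  0.4]
down hit False t 10.76 p [ 0.572  -0.0402  0.0094] w 0.0925 F [-0.9 -0.1 -0.9]
closed t 11.45 p [ 0.5718 -0.0402  0.009 ] w 0.0551 F [0.  0.8 1.3]
32  t 11.71 p [ 0.5718 -0.0402  0.009 ] w 0.0473 F [0.  0.2 0.2]
24  t 11.97 p [ 0.5718 -0.0402  0.009 ] w 0.0416 F [-0.2 -0.7 -0.3]
16  t 12.22 p [ 0.5718 -0.0402  0.009 ] w 0.0377 F [-0.3 -0.5 -0.3]
8  t 12.48 p [ 0.5718 -0.0401  0.009 ] w 0.0346 F [-0.2  0.4 -0. ]
0  t 12.74 p [ 0.5718 -0.0401  0.009 ] w 0.0343 F [-0.6  0.3  0.3]
 t 13.04 p [ 0.5718 -0.0402  0.009 ] w 0.0338 F [ 0.2 -0.7 -0.1]
```

View pics/wrist2.png

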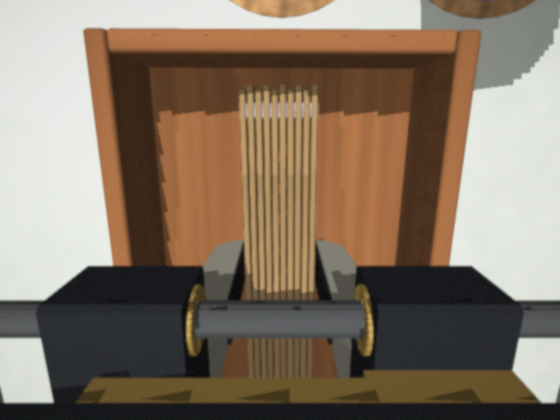

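View pics/sc2.png

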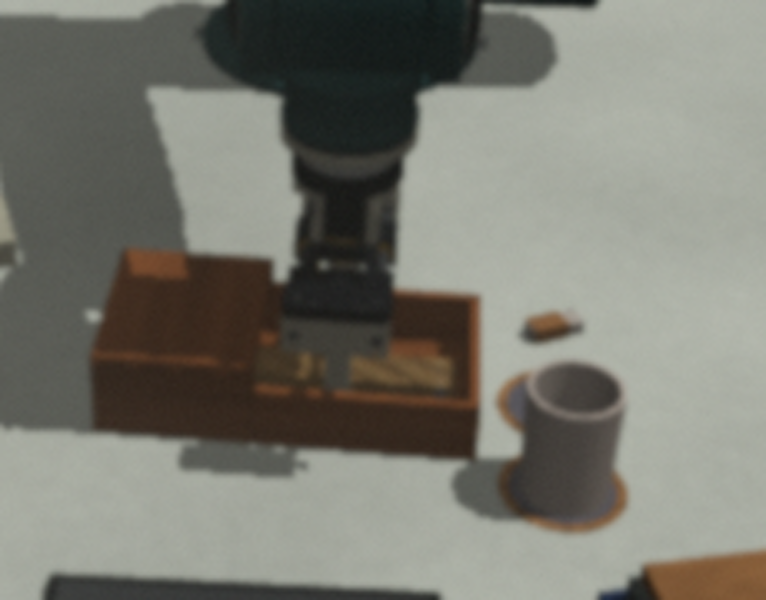

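Both pictures show the rule held squarely between the fingers, with its head at about row 90 and the end wall's inner foot at row 67. The opening is 34 mm, and cup and eraser are undisturbed. Now I'll firm the grip, tilt about the tail and draw it out along its axis.

```bash
cat > draw.py <<'E'
from h import *
c=read_camera('wrist');h=onz(c,(280,89),.022)[:2]-BOX
hy=1e3*(-np.sin(BY)*h[0]+np.cos(BY)*h[1]);yt=hy-235;print('head y',hy,'tail',yt)
assert 108<hy<125
X,Y=-1,34
r.close(45);st('grip')
def pose(th,s=0,lift=2.5,up=0):
    t=np.radians(th);T=np.array([yt+16*np.sin(t)+.5*(th>0),6+lift]);a=np.array([Y-yt,3.])
    p=T+[np.cos(t)*a[0]-np.sin(t)*a[1],np.sin(t)*a[0]+np.cos(t)*a[1]]+s*np.array([np.cos(t),np.sin(t)])
    return bw(X,p[0],p[1]+up),q(0,th)
for th in(0,3,6,9,13):
    p,o=pose(th);r.line_to(p,o,velocity=.05,contact_N=25);print(th,end=' ');st()
c=read_camera('wrist');save(c,'wrist3.png');c=read_camera('side');save(c,'side3.png')
print(pose(13,128),r.ik(*pose(13,128,up=120)))
import json;json.dump([[list(pose(13,s,up=u)[0]),pose(13)[1]] for s,u in((40,0),(128,0),(128,120))],open('path.json','w'))
E
python3 draw.py; python3 -c "
import cv2
a=cv2.imread('pics/side3.png')[130:260,230:400];cv2.imwrite('pics/sd3.png',cv2.resize(a,(780,596),interpolation=cv2.INTER_CUBIC))"
```

```text
head y 113.88658814900938 tail -121.11341185099062
grip t 13.41 p [ 0.5718 -0.0402  0.009 ] w 0.0333 F [ 0.8 -0.6 -0.7]
0  t 13.66 p [ 0.5718 -0.0402  0.0116] w 0.0332 F [ 0.4 -0.6 -2.2]
3  t 13.97 p [ 0.572  -0.0396  0.0197] w 0.0335 F [ 0.5 -0.5 -0.5]
6  t 14.28 p [ 0.5719 -0.0395  0.0275] w 0.0333 F [ 0.4 -0.1 -1.1]
9  t 14.59 p [ 0.5718 -0.0398  0.0354] w 0.0336 F [ 0.4  0.7 -0.4]
13  t 14.96 p [ 0.5716 -0.041   0.0459] w 0.0334 F [-0.4 -0.1 -2.3]
(array([0.58852838, 0.08285959, 0.07510977]), [np.float64(-0.07445689186494336), np.float64(0.7484137261094537), np.float64(0.6534997528412549), np.float64(0.08527097314558171)]) [-0.01732612 -0.08179488  1.6924378   0.22578053  1.50550139  0.10595841]
```

View pics/wrist3.png

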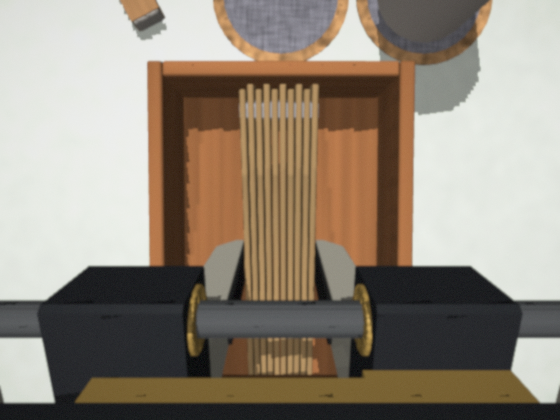

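The picture shows the rule tilted with the tool and not slipped: its head is still at columns 240–318, row about 87. It is free of the walls and only weight shows on the wrist, so I'll draw it out and lift.

```bash
cat > out.py <<'E'
from h import *
import json
for (p,o),v in zip(json.load(open('path.json')),(.04,.07,.1)):
    hit=r.line_to(p,o,velocity=v,contact_N=20);print(hit,end=' ');st()
    if hit:break
r.dwell(.5);st()
for n in('side','scene'):
    c=read_camera(n);save(c,n+'4.png')
    print(n,[(k,[(np.round(a['xy'],1).tolist(),round(a['p'],2)) for a in spot_in(k,c)[:1]]) for k in('cup','rule_head','rule_tail','eraser')])
    t=np.radians(13);P=r.get_position()
    tl=bw(0,0,0)  # tail estimate from TCP
    d=np.array([-np.sin(BY)*np.cos(t),np.cos(BY)*np.cos(t),np.sin(t)]);T=P-d*.155;print('tail z',T[2],proj(c,T+[0,0,.005]),'head',proj(c,P+d*.08+[0,0,.005]))
a=np.hstack([cv2.imread('pics/side4.png')[60:300,220:420],cv2.imread('pics/scene4.png')[100:340,230:430]])
cv2.imwrite('pics/f4.png',cv2.resize(a,(800,480),interpolation=cv2.INTER_CUBIC))
E
python3 out.py
```

```text
False  t 16.21 p [ 0.5769 -0.0023  0.0552] w 0.0336 F [-0.1 -0.2 -1.6]
False  t 17.62 p [0.5885 0.0825 0.075 ] w 0.0339 F [ 0.   0.1 -1. ]
False  t 18.97 p [0.5883 0.0829 0.1942] w 0.0335 F [-0.   0.5 -0.8]
 t 19.47 p [0.5885 0.0828 0.1951] w 0.0336 F [ 0.4  0.4 -1.3]
side [('cup', [([350.0, 158.8], 0.72)]), ('rule_head', [([318.4, 125.8], 0.57)]), ('rule_tail', [([318.9, 118.1], 0.56)]), ('eraser', [([282.6, 167.2], 0.4)])]
tail z 0.16022487817793707 [316.77802906 153.53365007] head [320.12195084  89.17860879]
scene [('cup', [([400.7, 269.8], 0.78)]), ('rule_head', [([369.3, 191.0], 0.7)]), ('rule_tail', [([373.2, 188.1], 0.55)]), ('eraser', [([370.9, 190.4], 0.29)])]
tail z 0.1602471420002375 [322.12083126 197.86634653] head [429.88695942 183.06094506]
```

View pics/f4.png

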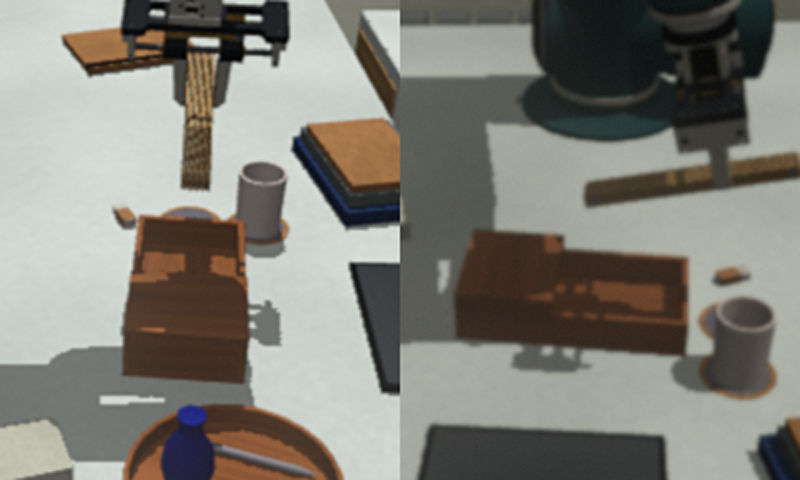

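The side and scene views show the rule held clear in the air, tail at about (317,154) side and (322,198) scene, as predicted, with its lowest point at z ≈ 0.16 m. The cup is on its mark and the eraser is untouched.

```bash
python3 -c "
from h import *
st();print(r.close_job());st()"
```

```text
t 19.97 p [0.5885 0.0829 0.1951] w 0.0335 F [-0.2 -1.  -1.9]
the job is handed in; nothing more can be done
None
the job is handed in; nothing more can be done
```

I slid the cup onto the middle of the free mark, drew the rule out slantwise and handed the job in at about 20 s with the rule held still, its lowest end about 9 cm above the box top; the last pictures show the cup and eraser in place.

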